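Scan the entry ticket, then hold up the model boat for the hull judge

ROBOT

A 6-joint arm with a two-finger parallel gripper is mounted at the origin on the work surface. World frame = base frame: x ahead of the robot, y to its left, z up, the work surface at z = 0. Lengths are in m, angles in rad, forces in N, time in s.
With the tool pointing down it reaches from about 0.35 to 0.775 m from the base axis. Payload 5.5 kg.
Tool frame: the origin (TCP) lies midway between the tips of the shut fingers; the grasp point (between the pads) lies grip_point_offset behind it (grip_point_offset is the distance from the TCP to the grasp point, in m); z points along the fingers, y is the direction in which the jaws open and shut (so a half turn about z gives the same grasp; the last joint's range is limited). The gripper opens to 85 mm and grips with 20 to 120 N. Pads are 22 mm wide; open, the fingers measure 114 mm over their backs; the gripper's body (76 mm by 85 mm) begins 54 mm behind the grasp point. The pads swing forward as they close: fully open they stand 13 mm farther back than shut.
Start: joints at [1.096, 0.313, 0.046, 1.304, 0, 1.431], TCP at [0.189, 0.543, 0.231] pointing down, gripper open.
Joint ranges: [-2.76, 2.76], [-0.86, 1.69], [-1.03, 1.26], [-2.2, 2.34], [-1.47, 1.5], [-3.14, 3.14]. Speed limits (rad/s): [2.57, 2.57, 3.14, 3.14, 3.14, 3.14].

INTERFACE

Orientations are given as a unit quaternion [w, x, y, z].
In Python, from workcell import * gives the robot as it stands.
- The arm moves only by the tool send_rows, never from a script. Its argument "series" is one flat list of numbers, 7 for each row, row after row: the shift along the tool's x, y, z in cm, then the turn, a rotation vector about the tool's x, y, z in degrees, then the opening, from 0 (shut) to 1 (fully open). A call has 1 to 10 rows; each row is the pose to reach, as a shift and turn from the pose commanded when the call began, along the tool's axes at that moment; what a row does not reach only later rows make up. A row lasts 1/12 s, in which the tool goes at most 41.7 mm and 7.16 degrees, less where a joint would pass 70% of its speed; a pose out of reach is approached as far as the arm can. A call with a gripper value outside its range is refused whole. The fingers move at their own pace and stop on an object; "newtons" is the grip in N (left out, the last holds). Time passes only in rows, so rows that repeat a pose let the fingers close. It gives the time, the measured TCP pose, the force and the opening at its end, in the units of the state.
- get_state(): the state, without advancing time (a new reading comes with each control period).
- read_camera(name): name is "scene" or "top" or "wrist"; returns the picture (384x512x3 uint8, blue, green, red); there is no depth.
- camera_info(name): a dict with "K" (3x3 intrinsics, pixels), "xyz" and "attitude" of the camera in the world. Camera axes: x right, y down, z forward; pixel columns grow to the right and rows downward; lengths in m; the calibration is good to about 2 mm. The wrist camera is an equidistant fisheye: a pixel r from the principal point sees the ray r / f radians off the axis. A picture is of the moment at which its call begins: read the wrist's pose just before it. camera_info takes no time and is no camera call; for the wrist camera it gives the pose at the moment of the call.
- hand_in(): hands the job in, once; it reports no verdict.
Trained networks look in the newest picture that a camera, given by its name, has taken for a name from the list of things; names that differ only in an ending like _2 or _b are one class to them, and where a whole thing is asked for, a point or a joint stands for the part that bears it (a point fixed in the world has none). Each returns a list of dicts, best first, with "p" (0 to 1); they miss things now and then, are a little off and sometimes report something else, mostly with a low value. They report only what shows in the picture. A call takes as long as a camera call.
- silhouettes(camera, label): "pixels" (384x512 bool, what is visible of it) and "box" ([left, top, width, height] in pixels, round what is visible of it).
The state is a dict: "clock": time; "joint_pos": joint angles; "qvel": joint speeds; "tau": joint torques, N m; "tcp_pos": TCP position; "orientation": TCP orientation; "wrist_force": force on the tool from outside, world axes, zero at the start; "ft_torque": the same for the moment, N m; "finger_gap": finger opening in m.
Only numpy, scipy, OpenCV 4.12 (cv2) and the standard library are available. Lean on these libraries where they do the work, as an engineer would, in place of code of your own. Each camera call takes 0.05 s, during which the arm holds its last target. There are 200 camera calls.

TASK

Open the model boat's entry by squeezing the trigger of the ticket scanner all the way in and letting it spring back out. Then lift the boat out of its cradle and keep holding it level and still, about 10 cm straight above the cradle, so that the judge can look at the hull; finish while you are still holding it there, and neither tip the boat over nor disturb the cottage model, the kit box or the trophy.

Things in the scene. Friction and masses are not known exactly. Their poses are not given: they have to be found in the camera images.
- scanner: Pistol-grip ticket scanner standing upright in a desk holder, fixed to the table. Origin on the table under the handle's axis; x = the way its window looks (to the ticket), y = its left, z up. Holder: plate 125 (x) x 100 (y) x 12 mm, socket 60 x 50 mm up to z = 42. Handle: upright bar, x -15 to +15 mm, 28 mm wide (y), free from z = 42 to 140 mm. It carries the head
- scanner_head (a point): point at the middle of the head's underside, on top of the handle (scanner x = y = 0, z = 140 mm). The head runs from x = -40 to +68 mm, top at z = 176 mm, underside sinking to 135 mm at the nose; 38 mm wide, from x = 26 mm on widening to 54 mm. It roofs over the trigger, which is reached from beside, below the head: e.g. a tool tilted 45 degrees sideways, closing along the scanner's x
- trigger (a joint): sprung trigger hanging 50 mm down the front (+x) of the handle, 19 mm wide, hinged at its upper end 135 mm above the table under the head: 0 rad = out (rest), 0.20 = fully in; squeezed above 0.15. Pushed towards the handle 40 mm below the hinge it takes about 4 N to start and 8 N at its stop; it springs back when let go
- trigger_pad (a point): point on the trigger's front face 40 mm below its hinge; at rest at scanner x = 29.5, y = 0, z = 95 mm; it moves 8 mm towards the handle in the full stroke. Handle plus trigger measure 45 mm here (along scanner x) at rest, 37 mm squeezed
- cradle: dark wooden display board 300 x 90 x 18 mm fixed to the table; two cradle boards on it (x = -50 and +50 mm, 10 mm thick, 62 mm wide, tops 46 mm above the table) carry the boat, keel 34 mm above the table. A clear upright ticket holder (x = 153 mm, 74 mm wide, top at 125 mm) faces the scanner. Origin: on the table midway between the cradle boards; x = along the board to the ticket, z up
- boat: loose model workboat, 0.27 to 0.43 kg, bow to the ticket: dark hull 229 mm long, 50 mm wide, sides flat and upright for x = -66 to +48, z = 14 to 44 mm (deck). White wheelhouse aft (x = -94 to -52, roof z = 73), hatch amidships 7 mm high, mast at x = 66 up to z = 148, boom from the mast forward to x = 106. Origin: keel underside amidships, 34 mm above the table; x = to the bow, z up
- boat_hold (a point): point inside the hull over its balance point (x = -8 mm in the boat's frame), 30 mm above the keel, midway between the sides: a grip here across the 50 mm wide hull (boat y), on the flat sides below the deck and between the cradle boards, carries the boat level
- cottage: bystander: small diorama with two cabins on a light wooden base 120 x 90 mm, 80 mm high; origin under its centre; leave it alone
- kit_box: bystander: flat closed kit box 200 x 125 x 49 mm; origin under its centre; leave it alone
- trophy: bystander: small steel cup on a square wooden foot 60 x 60 mm, 92 mm high; origin under its centre; leave it alone

How it is judged:
On the way, in this order (a step that is already met when the one before it is completed fails the run):
1. the scanner's trigger is squeezed (beyond 0.15 rad) while the boat sits in its cradle (value of joint trigger above 0.15 rad and height (world z) of boat below 0.04 m), for 0.1 s.
2. the trigger has been let go and is back out (value of joint trigger below 0.03 rad), for 0.1 s.
3. the boat is lifted clear of the cradle (height (world z) of boat above 0.064 m and contact force between boat and cradle below 0.05 N), for 0.2 s.
At the end, for the whole second after the job is handed in: The boat hangs in the fingers alone, 7 to 15 cm above its seat in the cradle and within 5 cm sideways of it, level within 7 degrees and still (under 2 cm/s); the trigger is back out; the cottage, the kit box and the trophy stand within 3 cm of where they were (height (world z) of boat between 0.104 and 0.184 m and horizontal distance between boat and cradle below 0.05 m and angle between boat's own z axis and vertical below 0.12 rad and linear speed of boat below 0.02 m/s and angular speed of boat below 0.1 rad/s and contact force between boat and the fingers above 1 N and contact force between boat and cradle below 0.05 N and contact force between boat and scanner below 0.05 N and contact force between boat and cottage below 0.05 N and contact force between boat and kit_box below 0.05 N and contact force between boat and trophy below 0.05 N and value of joint trigger below 0.03 rad and distance of each of cottage, kit_box, trophy from where it was at the start of the episode below 0.03 m); the arm keeps its last pose, push and grip.
It fails at once if the boat is tipped by more than 25 degrees (angle between boat's own z axis and vertical above 0.44 rad).
It fails at once if a bystander is shoved or knocked over (distance of any of cottage, kit_box, trophy from where it was at the start of the episode above 0.03 m or angle between any of cottage, kit_box, trophy's own z axis and vertical above 0.3 rad).
It also fails if it takes over 48 s, if anything falls off the work surface, if the arm or the gripper's body presses on something with over 40 N, if the wrist force passes 120 N, or if a joint passes its speed limit or range.

## Working session

There is one attempt and no reset: what is moved stays moved. The work goes in short steps, Python scripts to look and compute and a tool call to move; the robot and the scene stay as the last step left them, time stands still between calls to the robot, and variables do not carry over. Pictures are saved under pics/ and viewed, about 8 in all and at most 12, crops included, and the job is handed in when it is done.

Besides the shell and the picture viewer there is one more tool, called after ">>>" as name(argument=value, ...), one argument or row to a line, values as JSON. send_rows: Moves the arm, as the interface text tells. Its arguments: {"type":"object","properties":{"series":{"type":"array"},"newtons":{"type":"number"}},"required":["series"]}

```bash
ls; mkdir -p pics
python3 - <<'E'
from workcell import *
import cv2,numpy as np
s=get_state(); print(s)
ims=[]
for c in ["scene","top"]:
    im=read_camera(c); print(c,camera_info(c)); 
    for l in ["scanner","cradle","boat","trigger","cottage","kit_box","trophy"]:
        for d in silhouettes(c,l)[:1]:
            print(l,round(d["p"],2),d["box"]); np.save(f"{c}_{l}.npy",d["pixels"])
    cv2.imwrite(f"{c}.png",im); ims.append(im)
cv2.imwrite("pics/a.png",cv2.resize(np.vstack(ims),None,fx=.78,fy=.78) )
cv2.imwrite("pics/top.png",cv2.resize(ims[1],(800,600)))
cv2.imwrite("pics/scene.png",cv2.resize(ims[0],(800,600)))
try: print(grip_point_offset)
except Exception as e: print(e)
E
```

```text
pics
{'clock': 0.0, 'joint_pos': array([ 1.09638270e+00,  3.14007165e-01,  4.49645715e-02,  1.30360611e+00,
       -1.33035401e-05,  1.43115111e+00]), 'qvel': array([ 0.00204005,  0.00067001, -0.00049642, -0.00105025,  0.00099817,
       -0.00023701]), 'tau': array([-2.13998130e-03, -4.80625141e+01,  2.98534155e+01,  1.92982651e-02,
        8.57048661e-06, -1.22546572e-05]), 'tcp_pos': array([0.18871347, 0.54259834, 0.23039914]), 'orientation': array([-2.73580258e-04,  1.66603612e-01,  9.86023518e-01, -8.84887974e-04]), 'wrist_force': array([ 0.12706426, -0.14241131, -0.06147236]), 'ft_torque': array([-0.03681662, -0.0181264 ,  0.01480309]), 'finger_gap': 0.0853825742194996}
scene {'K': array([[413.06574442,   0.        , 254.74184866],
       [  0.        , 413.06574442, 183.41639623],
       [  0.        ,   0.        ,   1.        ]]), 'xyz': array([1.26403408, 0.00689928, 1.11012042]), 'attitude': array([-0.20056666,  0.68167228,  0.67539025, -0.19734217])}
scanner 0.88 [294.7, 137.5, 44.7, 52.4]
cradle 0.43 [298.8, 140.7, 41.7, 47.2]
boat 0.95 [160.7, 148.8, 73.6, 22.8]
trigger 0.39 [308.9, 153.8, 9.2, 10.0]
cottage 0.69 [178.7, 200.0, 41.2, 37.2]
kit_box 0.77 [286.5, 190.4, 80.3, 55.5]
trophy 0.67 [115.1, 148.4, 26.1, 31.1]
top {'K': array([[458.48932579,   0.        , 252.69368261],
       [  0.        , 458.48932579, 192.79443226],
       [  0.        ,   0.        ,   1.        ]]), 'xyz': array([3.58097978e-01, 4.57706808e-04, 1.33479289e+00]), 'attitude': array([-0.07182094,  0.72700639, -0.67923574,  0.07030135])}
scanner 0.65 [153.1, 200.3, 51.4, 40.5]
cradle 0.7 [250.1, 215.3, 107.9, 40.8]
boat 0.72 [275.5, 222.5, 83.3, 24.4]
trigger 0.33 [156.0, 198.1, 45.6, 40.7]
cottage 0.93 [285.1, 160.9, 45.8, 39.9]
kit_box 0.66 [142.1, 140.6, 83.1, 57.5]
trophy 0.97 [376.3, 231.6, 31.3, 30.2]
0.0187
```

```bash
python3 -c "
import workcell;print([n for n in dir(workcell) if n[0]!='_'])"
```

```text
['MotionError', 'camera_info', 'get_state', 'grip_point_offset', 'hand_in', 'read_camera', 'silhouettes']
```

View pics/top.png

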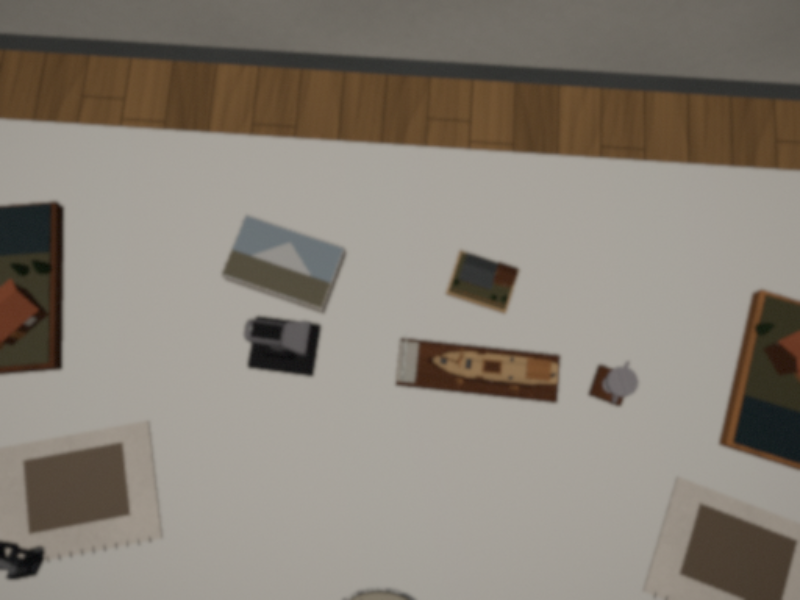

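View pics/scene.png

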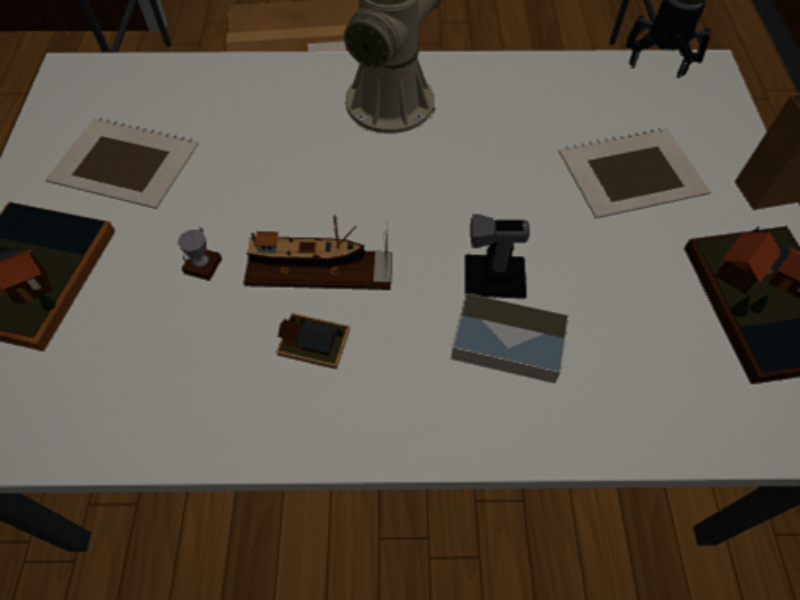

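```bash
cat > h.py <<'E'
from workcell import *
import cv2,numpy as np
from scipy.spatial.transform import Rotation as R
def rot(q): return R.from_quat(np.r_[q[1:],q[0]])
def unproj(ci,uv,z,fish=False):
    K=ci["K"]; uv=np.atleast_2d(np.asarray(uv,float)); d=(uv-[K[0,2],K[1,2]])/[K[0,0],K[1,1]]
    if fish:
        th=np.linalg.norm(d,axis=1,keepdims=True); ray=np.hstack([d/np.maximum(th,1e-9)*np.sin(th),np.cos(th)])
    else: ray=np.hstack([d,np.ones((len(d),1))])
    w=rot(ci["attitude"]).apply(ray); c=ci["xyz"]
    return c+w*((z-c[2])/w[:,2])[:,None]
def proj(ci,P,fish=False):
    K=ci["K"]; c=rot(ci["attitude"]).inv().apply(np.atleast_2d(P)-ci["xyz"])
    if fish:
        r=np.linalg.norm(c[:,:2],axis=1); th=np.arctan2(r,c[:,2]); d=c[:,:2]/np.maximum(r,1e-9)[:,None]*th[:,None]
    else: d=c[:,:2]/c[:,2:]
    return d*[K[0,0],K[1,1]]+[K[0,2],K[1,2]]
def place(x,y,yaw,P):  # model pts -> world
    return R.from_euler("z",yaw).apply(np.atleast_2d(P))+[x,y,0]
E
python3 - <<'E'
from h import *
ci=camera_info("top")
s=512/800
print("scanner plate BL,BR,TR",unproj(ci,np.array([[248,371],[313,375],[320,322]])*s,0.012).round(3))
print("cradle R-top,R-bot,L-bot",unproj(ci,np.array([[559,355],[557,402],[396,384]])*s,0.018).round(3))
for n,z in [("cottage",.04),("kit_box",.049),("trophy",.05)]:
    m=np.load(f"top_{n}.npy").astype(np.uint8); r=cv2.minAreaRect(cv2.findNonZero(m)); print(n,r,unproj(ci,cv2.boxPoints(r),z)[:,:2].round(3).tolist())
print(camera_info("wrist"))
E
```

```text
scanner plate BL,BR,TR [[0.478 0.274 0.012]
 [0.479 0.154 0.012]
 [0.579 0.15  0.012]]
cradle R-top,R-bot,L-bot [[ 0.546 -0.297  0.018]
 [ 0.46  -0.296  0.018]
 [ 0.472 -0.     0.018]]
cottage ((308.25, 179.25), (39.84469223022461, 30.674089431762695), 18.43494987487793) [[0.644, -0.078], [0.733, -0.102], [0.703, -0.214], [0.614, -0.189]]
kit_box ((181.2109375, 168.03826904296875), (70.9029769897461, 44.46512985229492), 19.025604248046875) [[0.643, 0.338], [0.772, 0.31], [0.715, 0.108], [0.589, 0.139]]
trophy ((393.5000305175781, 243.50001525878906), (28.460494995117188, 29.09295082092285), 18.434947967529297) [[0.473, -0.341], [0.552, -0.366], [0.532, -0.442], [0.453, -0.416]]
{'K': array([[297.31863964,   0.        , 260.54552957],
       [  0.        , 297.31863964, 194.05314463],
       [  0.        ,   0.        ,   1.        ]]), 'xyz': array([0.11035529, 0.57078061, 0.37311983]), 'attitude': array([0.13228767, 0.80442022, 0.57149537, 0.09381429])}
```

>>> send_rows(
  series=[-27,-26.5,-7,0,0,-19,1,-27,-26.5,-7,0,0,-19,1,-27,-26.5,-7,0,0,-19,1,-27,-26.5,-7,0,0,-19,1,-27,-26.5,-7,0,0,-19,1,-27,-26.5,-7,0,0,-19,1,-27,-26.5,-7,0,0,-19,1,-27,-26.5,-7,0,0,-19,1,-27,-26.5,-7,0,0,-19,1,-27,-26.5,-7,0,0,-19,1],
)

```text
clock: 1.63
tcp_pos: [0.3591, 0.2004, 0.3027]
orientation: [0.002, 0.004, 1.0, -0.0]
wrist_force: [0.2, 0.6, -0.1]
finger_gap: 0.0855
```

Run:
```python
from h import *
s=get_state(); print(s["joint_pos"].round(3))
ci=camera_info("wrist"); im=read_camera("wrist"); print(ci); np.save("w1.npy",im)
import pickle; pickle.dump(ci,open("w1.pkl","wb"))
a=rot(ci["attitude"]).as_matrix(); print(a.round(3))
v=cv2.resize(im,(800,600),interpolation=cv2.INTER_CUBIC); v=np.clip(v*1.6,0,255).astype(np.uint8)
# overlay rough models
sc=lambda P:place(.529,.212,np.radians(-91),P)
cr=lambda P:place(.509,-.148,np.radians(87.7),P)
def poly(P,c): cv2.polylines(v,[np.int32(proj(ci,P,True)*800/512*8)],True,c,1,cv2.LINE_AA,3)
def rect(x0,x1,w,z): return np.array([[x0,-w,z],[x1,-w,z],[x1,w,z],[x0,w,z]])
poly(sc(rect(-.0625,.0625,.05,.012)),(0,0,255)); poly(sc(rect(-.04,.026,.019,.176)),(0,255,0)); poly(sc(rect(.026,.068,.027,.176)),(0,255,0))
poly(cr(rect(-.15,.15,.045,.018)),(0,0,255)); poly(cr(rect(-.066,.048,.025,.078)),(0,255,0))
cv2.imwrite("pics/w1.png",v)
```

```text
[ 0.314 -0.021 -0.176  1.413 -0.002  0.322]
{'K': array([[297.31863964,   0.        , 260.54552957],
       [  0.        , 297.31863964, 194.05314463],
       [  0.        ,   0.        ,   1.        ]]), 'xyz': array([0.27544053, 0.2017081 , 0.44417129]), 'attitude': array([0.11657219, 0.70051723, 0.69462013, 0.11484519])}
[[ 0.009  0.946  0.323]
 [ 1.    -0.008 -0.004]
 [-0.001  0.323 -0.946]]
```

View pics/w1.png

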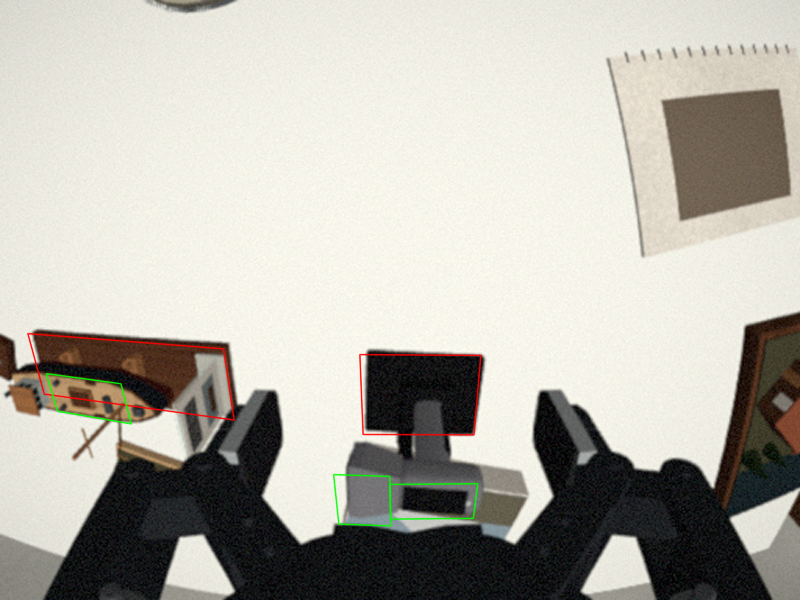

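>>> send_rows(
  series=[0,0,0,0,-7,0,1,0,0,2,0,-14,0,1,-1,0,4,0,-21,0,1,-2,0,6,0,-28,0,1,-3,0.3,8,0,-35,0,1,-4,0.5,10,0,-42,0,1,-5,0.7,12,0,-49,0,1,-6,0.7,14,0,-56,0,1,-7,0.7,16,0,-60,0,1,-7,0.7,16,0,-60,0,1],
)

```text
clock: 2.52
tcp_pos: [0.4493, 0.2714, 0.196]
orientation: [0.474, 0.014, 0.88, -0.021]
wrist_force: [-0.3, -0.4, -0.2]
finger_gap: 0.0853
```

Run:
```python
from h import *
s=get_state(); print(s["joint_pos"].round(3),s["tcp_pos"].round(4),rot(s["orientation"]).as_matrix().round(3))
ci=camera_info("wrist"); im=read_camera("wrist"); print(ci["xyz"]); np.save("w2.npy",im)
import pickle; pickle.dump(ci,open("w2.pkl","wb"))
for l in ["scanner","trigger"]:
    for d in silhouettes("wrist",l)[:1]: print(l,d["p"],d["box"]); np.save("w2_"+l,d["pixels"])
v=cv2.resize(im,(800,600),interpolation=cv2.INTER_CUBIC); v=np.clip(v*1.6,0,255).astype(np.uint8)
sc=lambda P:place(.529,.212,np.radians(-91),P)
def poly(P,c): cv2.polylines(v,[np.int32(proj(ci,P,True)*800/512*8)],True,c,1,cv2.LINE_AA,3)
def rect(x0,x1,w,z): return np.array([[x0,-w,z],[x1,-w,z],[x1,w,z],[x0,w,z]])
poly(sc(rect(-.0625,.0625,.05,.012)),(0,0,255)); poly(sc(rect(-.04,.026,.019,.176)),(0,255,0)); poly(sc(rect(.026,.068,.027,.176)),(0,255,0))
poly(sc([[-.015,-.014,.042],[.015,-.014,.042],[.015,-.014,.14],[-.015,-.014,.14]]),(255,0,0)); poly(sc(rect(-.03,.03,.025,.042)),(255,0,255))
cv2.imwrite("pics/w2.png",v)
```

```text
[ 0.733 -0.107 -1.026 -0.165 -0.638  0.48 ] [0.4493 0.2714 0.196 ] [[-0.55   0.045  0.834]
 [ 0.004  0.999 -0.051]
 [-0.835 -0.024 -0.55 ]]
[0.28432336 0.27961317 0.2047259 ]
scanner 0.71 [121.3, 32.5, 152.5, 199.0]
trigger 0.82 [171.2, 130.4, 25.5, 58.5]
```

View pics/w2.png

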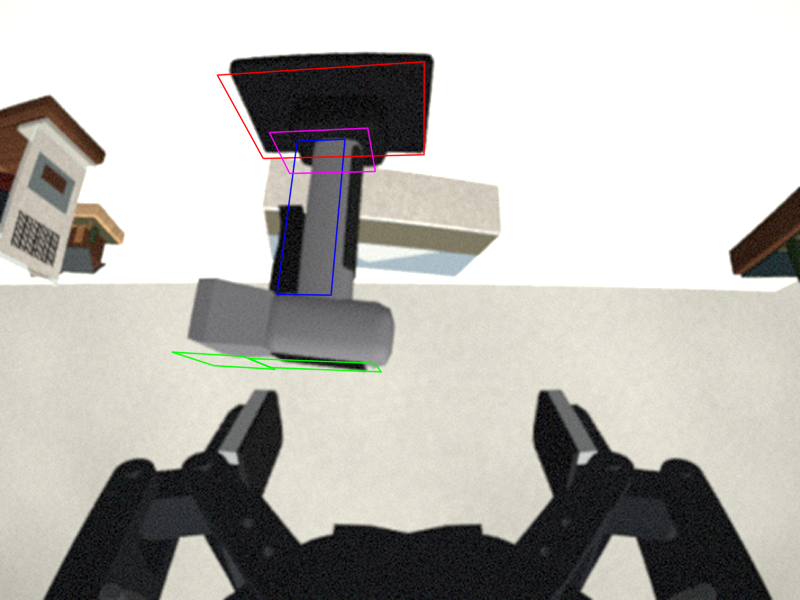

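Run:
```python
from h import *
import pickle
from scipy.optimize import least_squares
c1,c2=[pickle.load(open(f"w{i}.pkl","rb")) for i in (1,2)]
t=camera_info("top")
a,b=.0625,.05
M=[[a,-b,0],[-a,-b,0],[-a,b,.012],[a,b,.012]]
O=[(c2,M,[[231,61],[433,55],[427,153],[266,153]],1),(c1,M[:2],[[368,350],[483,354]],1),
   (c2,[[0,-.014,.09]],[[324,240]],1),(t,[[a,-b,.012],[-a,-b,.012],[a,b,.012]],[[313,375],[248,371],[320,322]],0)]
def f(p): return np.concatenate([((proj(c,place(*p,m),k)-np.array(u)*.64)*([1,0] if len(m)==1 else [1,1])).ravel() for c,m,u,k in O])
r=least_squares(f,[.529,.212,-1.59],loss="soft_l1"); print(r.x,np.degrees(r.x[2]),f(r.x).round(1))
np.save("scanner.npy",r.x)
im=np.load("w2.npy");v=np.clip(cv2.resize(im,(800,600),interpolation=cv2.INTER_CUBIC)*1.6,0,255).astype(np.uint8)
for l in ["scanner","trigger"]:
    m=np.load(f"w2_{l}.npy"); ys,xs=np.nonzero(m); print(l,xs.mean(),ys.mean())
print(proj(c2,place(*r.x,[[.0295,0,.095],[.0295,-.0095,.085],[.015,-.014,.1],[-.015,-.014,.1],[.068,-.027,.15],[-.04,-.019,.15]]),True)/.64)
```

```text
[ 0.53175428  0.21626172 -1.62010952] -92.82543765287188 [-0.4 -0.4  0.6 -1.3  0.   3.   0.2  3.4 -1.2  0.   0.6  0.1 -2.1 -0.
 -0.9  0.  -2.2 -2.5 -0.6 -0. ]
scanner 203.77846814279258 130.64476954360597
trigger 184.27437185929648 159.8462311557789
[[276.38940491 229.02631574]
 [274.48238041 207.26315618]
 [293.40444322 227.13194016]
 [345.48787805 227.3313922 ]
 [186.18502589 304.48149664]
 [386.43006901 313.76584816]]
```

```bash
cat >> h.py <<'E'
SC=(.532,.2175,np.radians(-92.8))
def sctarget(th,g,back):
    t=np.radians(th); Rs=R.from_euler("z",SC[2]).as_matrix()
    z=np.array([0,np.sin(t),-np.cos(t)]); y=np.array([-1.,0,0]); M=Rs@np.c_[np.cross(y,z),y,z]
    return place(*SC,g)[0]+(grip_point_offset-back)*M[:,2],M
def delta(p,M):
    s=get_state(); A=rot(s["orientation"]).as_matrix()
    print("now",s["tcp_pos"].round(4),"joints",s["joint_pos"].round(2),"goal",p.round(4))
    print("shift cm",(A.T@(p-s["tcp_pos"])*100).round(2),"turn deg",np.degrees(R.from_matrix(A.T@M).as_rotvec()).round(1), "clock",s["clock"])
E
python3 - <<'E'
from h import *
for th in (57,):
    for b in (.07,.0): delta(*sctarget(th,[.00725,-.011,.095],b))
E
```

```text
now [0.4474 0.2704 0.1946] joints [ 0.73 -0.11 -1.03 -0.16 -0.63  0.48] goal [0.4777 0.2129 0.1229]
shift cm [ 4.28 -5.42  6.77] turn deg [-0.5 -0.7  1.5] clock 2.6667
now [0.4474 0.2704 0.1946] joints [ 0.73 -0.11 -1.03 -0.16 -0.63  0.48] goal [0.5363 0.21   0.0848]
shift cm [ 4.19 -5.36 13.77] turn deg [-0.5 -0.7  1.5] clock 2.6667
```

>>> send_rows(
  series=[2,-3,2,0,0,0,1,4.3,-5.4,4,0,0,1,1,4.3,-5.4,6.7,-0.5,-0.7,1.5,1,4.3,-5.4,6.7,-0.5,-0.7,1.5,1,4.3,-5.4,6.7,-0.5,-0.7,1.5,1,4.3,-5.4,6.7,-0.5,-0.7,1.5,1],
)

```text
clock: 3.17
tcp_pos: [0.5037, 0.2502, 0.1556]
orientation: [0.459, 0.031, 0.887, -0.026]
wrist_force: [-0.1, -0.2, -0.1]
finger_gap: 0.0857
```

Run:
```python
from h import *
for b in (.07,.0): delta(*sctarget(57,[.00725,-.011,.095],b))
```

```text
now [0.5037 0.2502 0.1556] joints [ 0.6   0.02 -1.03 -0.31 -0.55  0.42] goal [0.4777 0.2129 0.1229]
shift cm [ 4.05 -3.87  0.05] turn deg [-2.  -2.2 -0.1] clock 3.1667
now [0.5037 0.2502 0.1556] joints [ 0.6   0.02 -1.03 -0.31 -0.55  0.42] goal [0.5363 0.21   0.0848]
shift cm [ 3.78 -3.62  7.04] turn deg [-2.  -2.2 -0.1] clock 3.1667
```

```bash
cat > kin.py <<'E'
from h import *
from scipy.optimize import least_squares
D=[([1.09638,.314007,.0449646,1.303606,0,1.43115],[.18871,.5426,.2304],[-2.7e-4,.1666,.98602,-8.8e-4]),
([.314,-.021,-.176,1.413,-.002,.322],[.3591,.2004,.3027],[.002,.004,1,0]),
([.733,-.107,-1.026,-.165,-.638,.48],[.4493,.2714,.196],[.474,.014,.88,-.021])]
s=get_state(); D.append((s["joint_pos"],s["tcp_pos"],s["orientation"]))
E0=lambda a,x: R.from_euler(a,x)
def fk(q,p):
    h,r0,L1,L2,ang,lat,dw,dt=p
    # plane frame: x radial, y left, z up. pitch positive = nose down (rotation about +y)
    B=E0("z",q[0]); up=np.array([0,0,1.]); fx=np.array([1.,0,0])
    A1=B*E0("y",q[1]); A2=B*E0("y",q[1]-q[2]+0); A3=B*E0("y",q[1]-q[2]+q[3])
    A5=A3*E0("z",q[4]); A6=A5*E0("x",SG*q[5])
    pos=B.apply([r0,0,h])+A1.apply([0,0,L1])+A2.apply([L2*np.cos(ang),0,L2*np.sin(ang)])+A3.apply([dw,lat,0])+A5.apply([dt,LT,0])
    return pos,A6
LT=0;SG=1
def fit():
    def f(p): return np.concatenate([fk(q,p)[0]-x for q,x,_ in D])
    best=None
    for k in range(30):
        rng=np.random.default_rng(k)
        r=least_squares(lambda p:np.r_[f(p),1e-3*(p-P0)],P0*(1+.4*rng.standard_normal(8)))
        if best is None or r.cost<best.cost: best=r
    return best,f
P0=np.array([.3,.05,.35,.35,.1,.08,.08,.2])
if __name__=="__main__":
    b,f=fit(); print(b.x.round(4)); print((f(b.x)*1000).round(1))
    for q,x,o in D:
        T=fk(q,b.x)[1].inv()*rot(o); print(T.as_matrix().round(2).tolist())
    np.save("kin.npy",b.x)
E
python3 kin.py
```

```text
[ 0.2351 -0.0011  0.519   0.4143  0.1331  0.0802  0.1415  0.3006]
[-0.1  0.1 -0.   0.  -0.1  0.  -0.   0.  -0.2  0.1 -0.   0.2]
[[0.0, -0.0, 1.0], [-0.0, 1.0, 0.0], [-1.0, -0.0, 0.0]]
[[0.0, -0.0, 1.0], [-0.0, 1.0, 0.0], [-1.0, -0.0, 0.0]]
[[0.0, -0.0, 1.0], [0.0, 1.0, 0.0], [-1.0, 0.0, 0.0]]
[[0.0, 0.0, 1.0], [-0.0, 1.0, -0.0], [-1.0, -0.0, 0.0]]
```

```bash
cat > ik.py <<'E'
from kin import *
P=np.load("kin.npy"); C=R.from_matrix([[0,0,1],[0,1,0],[-1,0,0]])
LO=np.array([-2.76,-.86,-1.03,-2.2,-1.47,-3.14])+.01; HI=np.array([2.76,1.69,1.26,2.34,1.5,3.14])-.01
def FK(q): p,A=fk(q,P); return p,A*C
def IK(p,M,q0=None,n=12):
    Rg=R.from_matrix(M); best=None
    def f(q): x,A=FK(q); return np.r_[(x-p)*10,(A.inv()*Rg).as_rotvec()*2]
    for k in range(n):
        s=np.random.default_rng(k).uniform(LO,HI)*.6 if (k or q0 is None) else np.clip(q0,LO,HI)
        r=least_squares(f,s,bounds=(LO,HI))
        if best is None or r.cost<best.cost: best=r
        if best.cost<1e-8: break
    x,A=FK(best.x); return best.x,np.linalg.norm(x-p)*1000,np.degrees((A.inv()*Rg).magnitude())
E
python3 - <<'E'
from ik import *
Fl=np.diag([-1,-1,1.])
for th in (35,40,45,50,55,60,-35,-45,-55,-65):
  for b in (.0,.06):
    g=[.00725,-.011*np.sign(th),.095]; p,M=sctarget(th,g,b)
    for nm,MM in (("",M),("flip",M@Fl)):
        q,e,a=IK(p,MM); print(th,b,nm,q.round(2),"err mm %.1f deg %.1f"%(e,a))
E
```

```text
35 0.0  [ 0.36  0.11 -0.85  0.04 -0.23  0.34] err mm 0.0 deg 0.0
35 0.0 flip [ 0.36  0.11 -0.85  0.04 -0.23 -2.8 ] err mm 0.0 deg 0.0
35 0.06  [ 0.39 -0.03 -0.84  0.2  -0.25  0.37] err mm 0.0 deg 0.0
35 0.06 flip [ 0.39 -0.03 -0.84  0.2  -0.25 -2.77] err mm 0.0 deg 0.0
40 0.0  [ 0.37  0.11 -0.93 -0.13 -0.27  0.33] err mm 0.0 deg 0.0
40 0.0 flip [ 0.37  0.11 -0.93 -0.13 -0.27 -2.81] err mm 0.0 deg 0.0
40 0.06  [ 0.42 -0.04 -0.93  0.04 -0.29  0.37] err mm 0.0 deg 0.0
40 0.06 flip [ 0.42 -0.04 -0.93  0.04 -0.29 -2.77] err mm 0.0 deg 0.0
45 0.0  [ 0.39  0.13 -1.01 -0.31 -0.31  0.32] err mm 0.0 deg 0.0
45 0.0 flip [ 0.39  0.13 -1.01 -0.31 -0.31 -2.82] err mm 0.0 deg 0.0
45 0.06  [ 0.45 -0.04 -1.02 -0.13 -0.34  0.37] err mm 0.0 deg 0.0
45 0.06 flip [ 0.45 -0.04 -1.02 -0.13 -0.34 -2.78] err mm 0.0 deg 0.0
50 0.0  [ 0.43  0.15 -1.02 -0.36 -0.37  0.34] err mm 4.9 deg 3.0
50 0.0 flip [ 0.43  0.15 -1.02 -0.36 -0.37 -2.8 ] err mm 4.9 deg 3.0
50 0.06  [ 0.49 -0.01 -1.02 -0.17 -0.42  0.4 ] err mm 5.7 deg 3.6
50 0.06 flip [ 0.49 -0.01 -1.02 -0.17 -0.42 -2.75] err mm 5.7 deg 3.6
55 0.0  [ 0.46  0.18
[... 885 characters left out ...]
2.01  0.15 -2.99] err mm 0.0 deg 0.0
-45 0.06  [0.15 1.25 1.21 2.31 0.14 0.14] err mm 0.0 deg 0.0
-45 0.06 flip [ 0.15  1.25  1.21  2.31  0.14 -3.  ] err mm 0.0 deg 0.0
-55 0.0  [0.15 1.29 1.05 2.29 0.16 0.12] err mm 0.0 deg 0.0
-55 0.0 flip [ 0.15  1.29  1.05  2.29  0.16 -3.03] err mm 0.0 deg 0.0
-55 0.06  [0.13 1.28 1.2  2.33 0.17 0.12] err mm 15.4 deg 6.5
-55 0.06 flip [ 0.13  1.28  1.2   2.33  0.17 -3.02] err mm 15.4 deg 6.5
-65 0.0  [0.13 1.32 1.04 2.33 0.19 0.09] err mm 13.1 deg 5.6
-65 0.0 flip [ 0.13  1.32  1.04  2.33  0.19 -3.05] err mm 13.1 deg 5.6
-65 0.06  [0.11 1.29 1.15 2.33 0.21 0.11] err mm 30.9 deg 13.2
-65 0.06 flip [ 0.11  1.29  1.15  2.33  0.21 -3.04] err mm 30.9 deg 13.2
```

```bash
cat >> h.py <<'E'
def sct2(th,psi,g,back):
    p,M=sctarget(th,g,back); M=R.from_euler("z",-psi,degrees=True).as_matrix()@M
    return place(*SC,g)[0]+(grip_point_offset-back)*M[:,2],M
E
python3 - <<'E'
from ik import *
q0=get_state()["joint_pos"]
def clear(p,M):
    # body/finger sample points in scanner frame vs head boxes
    u=np.linspace(-1,1,15)
    B=[[a*.0425,b*.0425,-.0187-s] for a in u for b in u for s in (.054,.075,.1)]
    F=[[a*.011,b*.057,-.0187-s] for a in u for b in (-1,-.8,.8,1) for s in np.linspace(-.018,.054,10)]
    out=[]
    for S in (B,F):
        W=p+np.array(S)@M.T; L=R.from_euler("z",-SC[2]).apply(W-[SC[0],SC[1],0])
        d=1
        for lo,hi in (([-.04,-.019,.137],[.026,.019,.176]),([.026,-.027,.135],[.068,.027,.176])):
            e=np.maximum(np.maximum(np.array(lo)-L,L-np.array(hi)),0); d=min(d,np.linalg.norm(e,axis=1).min())
        out.append(round(d*1000,1))
    return out, 
for th in (45,50,55):
  for psi in (0,8,12,16,20):
    for gy in (-.008,-.012):
      r=[]
      for b in (0,.065):
        p,M=sct2(th,psi,[.0055,gy,.093],b); q,e,a=IK(p,M,q0,4); r+=[round(e,1),round(a,1)]
      p,M=sct2(th,psi,[.0055,gy,.093],0)
      print(th,psi,gy,"axis",M[:,2].round(2),r,clear(p,M))
E
```

```text
45 0 -0.008 axis [ 0.71 -0.03 -0.71] [np.float64(0.0), np.float64(0.0), np.float64(0.0), np.float64(0.0)] ([np.float64(0.0), np.float64(6.0)],)
45 0 -0.012 axis [ 0.71 -0.03 -0.71] [np.float64(0.0), np.float64(0.0), np.float64(0.0), np.float64(0.0)] ([np.float64(0.0), np.float64(8.4)],)
45 8 -0.008 axis [ 0.69 -0.13 -0.71] [np.float64(0.0), np.float64(0.0), np.float64(0.0), np.float64(0.0)] ([np.float64(0.0), np.float64(8.6)],)
45 8 -0.012 axis [ 0.69 -0.13 -0.71] [np.float64(0.0), np.float64(0.0), np.float64(0.0), np.float64(0.0)] ([np.float64(0.0), np.float64(11.1)],)
45 12 -0.008 axis [ 0.68 -0.18 -0.71] [np.float64(0.0), np.float64(0.0), np.float64(0.0), np.float64(0.0)] ([np.float64(0.0), np.float64(6.8)],)
45 12 -0.012 axis [ 0.68 -0.18 -0.71] [np.float64(0.0), np.float64(0.0), np.float64(0.0), np.float64(0.0)] ([np.float64(0.0), np.float64(9.6)],)
45 16 -0.008 axis [ 0.67 -0.23 -0.71] [np.float64(0.0), np.float64(0.0), np.float64(0.0), np.float64(0.0)] ([np.float64(0.0), np.float64(6.3)],)
45 16 -0.012 axis [ 0.67 -0.23 -0.71] [np.float64(0.0), np.float64(0.0), np.float64(0.0)
[... 2558 characters left out ...]
1 -0.57] [np.float64(1.5), np.float64(1.0), np.float64(1.3), np.float64(0.8)] ([np.float64(3.6), np.float64(15.9)],)
55 16 -0.008 axis [ 0.78 -0.26 -0.57] [np.float64(0.0), np.float64(0.0), np.float64(0.0), np.float64(0.0)] ([np.float64(0.0), np.float64(12.9)],)
55 16 -0.012 axis [ 0.78 -0.26 -0.57] [np.float64(0.0), np.float64(0.0), np.float64(0.0), np.float64(0.0)] ([np.float64(0.9), np.float64(14.8)],)
55 20 -0.008 axis [ 0.76 -0.32 -0.57] [np.float64(0.0), np.float64(0.0), np.float64(0.0), np.float64(0.0)] ([np.float64(0.0), np.float64(12.2)],)
55 20 -0.012 axis [ 0.76 -0.32 -0.57] [np.float64(0.0), np.float64(0.0), np.float64(0.0), np.float64(0.0)] ([np.float64(0.0), np.float64(13.7)],)
```

Run:
```python
from ik import *
from scipy.spatial.transform import Slerp
s=get_state(); q0=s["joint_pos"]
for b in (0,.03,.06,.08,.1):
    p,M=sct2(54,14,[.0055,-.014,.093],b); q,e,a=IK(p,M,q0,3); print(b,p.round(3),q.round(2),round(e,1),round(a,1))
p,M=sct2(54,14,[.0055,-.014,.093],.08)
A=rot(s["orientation"])
for t in (0,.25,.5,.75,1):
    Mi=Slerp([0,1],R.concatenate([A,R.from_matrix(M)]))(t).as_matrix(); pi=s["tcp_pos"]*(1-t)+p*t
    q,e,a=IK(pi,Mi,q0,2); print(t,pi.round(3),q.round(2),round(e,1),round(a,1))
delta(p,M)
```

```text
0 [0.532 0.208 0.082] [ 0.55  0.25 -1.01 -0.43 -0.65  0.59] 0.0 0.0
0.03 [0.509 0.215 0.1  ] [ 0.6   0.19 -1.01 -0.34 -0.68  0.63] 0.0 0.0
0.06 [0.486 0.222 0.117] [ 0.65  0.12 -1.   -0.23 -0.71  0.68] 0.0 0.0
0.08 [0.47  0.227 0.129] [ 0.68  0.08 -0.99 -0.16 -0.74  0.72] 0.0 0.0
0.1 [0.455 0.232 0.141] [ 0.72  0.04 -0.98 -0.08 -0.76  0.76] 0.0 0.0
0 [0.504 0.25  0.156] [ 0.6   0.02 -1.02 -0.3  -0.55  0.43] 0.5 0.3
0.25 [0.495 0.244 0.149] [ 0.62  0.04 -1.02 -0.28 -0.6   0.49] 0.2 0.1
0.5 [0.487 0.239 0.142] [ 0.64  0.05 -1.02 -0.25 -0.65  0.56] 0.0 0.0
0.75 [0.479 0.233 0.136] [ 0.66  0.07 -1.   -0.21 -0.69  0.64] 0.0 0.0
1 [0.47  0.227 0.129] [ 0.68  0.08 -0.99 -0.16 -0.74  0.72] 0.0 0.0
now [0.5037 0.2502 0.1556] joints [ 0.6   0.02 -1.03 -0.31 -0.55  0.42] goal [0.4703 0.227  0.129 ]
shift cm [ 4.03 -2.53 -1.01] turn deg [9.4 0.9 8. ] clock 3.1667
```

>>> send_rows(
  series=[2,-1.2,-0.5,4.7,0.4,4,1,4,-2.5,-1,9.4,0.9,8,1,4,-2.5,-1,9.4,0.9,8,1,4,-2.5,-1,9.4,0.9,8,1],
)

```text
clock: 3.5
tcp_pos: [0.4703, 0.2293, 0.1299]
orientation: [0.45, 0.128, 0.882, -0.065]
wrist_force: [-0.9, 0.0, 0.8]
finger_gap: 0.0856
```

```bash
cat > look.py <<'E'
from h import *
import sys
delta(*sct2(54,14,[.0055,-.014,.093],0))
ci=camera_info("wrist"); im=read_camera("wrist")
v=cv2.resize(im,(800,600),interpolation=cv2.INTER_CUBIC); v=np.clip(v*1.6,0,255).astype(np.uint8)
def poly(P,c): cv2.polylines(v,[np.int32(proj(ci,place(*SC,P),True)*800/512*8)],True,c,1,cv2.LINE_AA,3)
def rect(x0,x1,w,z): return np.array([[x0,-w,z],[x1,-w,z],[x1,w,z],[x0,w,z]])
poly(rect(-.0625,.0625,.05,.012),(0,0,255))
poly([[-.015,-.014,.042],[.015,-.014,.042],[.015,-.014,.14],[-.015,-.014,.14]],(255,0,0))
poly([[.0295,-.0095,.085],[.0295,.0095,.085],[.0295,.0095,.125],[.0295,-.0095,.125]],(0,255,255))
poly([[-.04,-.019,.14],[.026,-.019,.137],[.026,-.027,.137],[.068,-.027,.135],[.068,-.027,.176],[.026,-.027,.176],[.026,-.019,.176],[-.04,-.019,.176]],(0,255,0))
cv2.imwrite(sys.argv[1],v)
E
python3 look.py pics/w3.png
```

```text
now [0.4703 0.2293 0.1299] joints [ 0.69  0.08 -0.99 -0.16 -0.73  0.71] goal [0.5322 0.2083 0.082 ]
shift cm [ 0.04 -0.25  8.1 ] turn deg [0.2 0.  0.2] clock 3.5
```

View pics/w3.png

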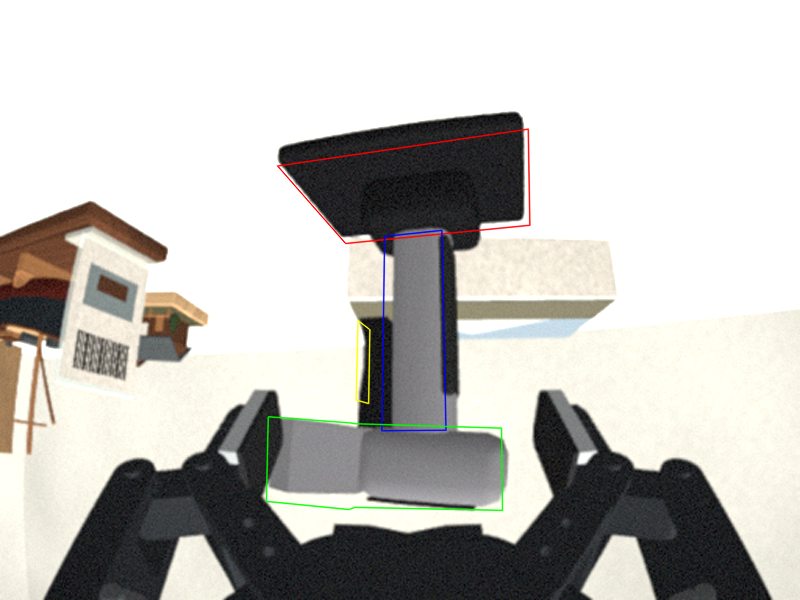

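>>> send_rows(
  series=[0,-0.2,2,0,0,0,1,0,-0.2,4,0,0,0,1,0,-0.2,6,0,0,0,1,0,-0.2,6,0,0,0,1,0,-0.2,7,0,0,0,1,0,-0.2,8,0,0,0,1,0,-0.2,8,0,0,0,1],
)

```text
clock: 4.13
tcp_pos: [0.5333, 0.2077, 0.0836]
orientation: [0.45, 0.13, 0.881, -0.065]
wrist_force: [-0.1, -0.3, -0.0]
finger_gap: 0.0855
```

```bash
python3 look.py pics/w4.png
```

```text
now [0.5333 0.2077 0.0836] joints [ 0.55  0.25 -1.01 -0.44 -0.65  0.58] goal [0.5322 0.2083 0.082 ]
shift cm [ 0.2   0.03 -0.01] turn deg [ 0.1  0.1 -0.1] clock 4.1333
```

View pics/w4.png

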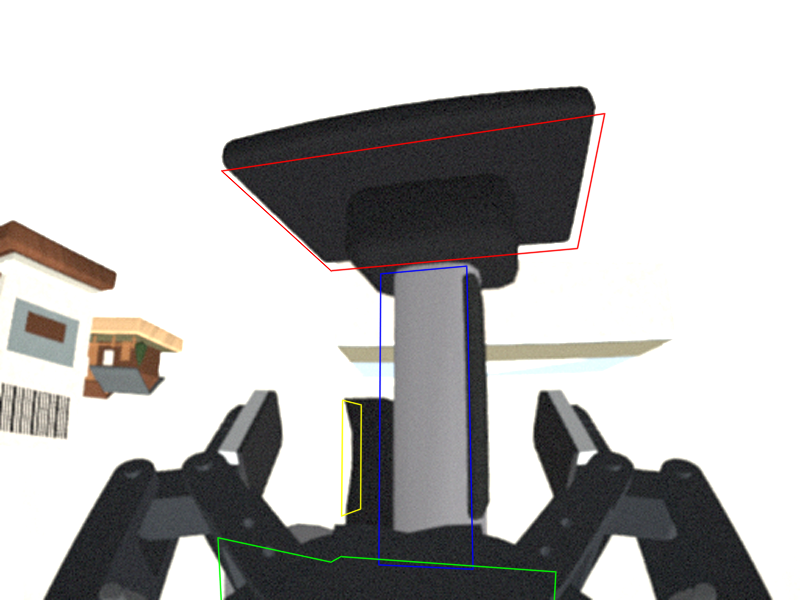

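>>> send_rows(
  newtons=20,
  series=[0,0.2,0,0,0,0,1,0,0.2,0,0,0,0,0.6,0,0.2,0,0,0,0,0.5,0,0.2,0,0,0,0,0.45,0,0.2,0,0,0,0,0.4,0,0.2,0,0,0,0,0.4,0,0.2,0,0,0,0,0.4,0,0.2,0,0,0,0,0.4],
)

```text
clock: 4.85
tcp_pos: [0.5333, 0.2153, 0.0838]
orientation: [0.45, 0.128, 0.882, -0.06]
wrist_force: [-8.9, 14.9, 3.4]
finger_gap: 0.0389
```

>>> send_rows(
  newtons=30,
  series=[0,0.3,0,0,0,0,0.36,0,0.6,0,0,0,0,0.36,0,0.6,0,0,0,0,0.36,0,0.6,0,0,0,0,0.36,0,0.6,0,0,0,0,0.36],
)

```text
clock: 5.27
tcp_pos: [0.5334, 0.2159, 0.0835]
orientation: [0.45, 0.13, 0.881, -0.066]
wrist_force: [-14.9, 0.6, 11.1]
finger_gap: 0.0376
```

```bash
python3 look.py pics/w5.png
```

```text
now [0.5334 0.2159 0.0835] joints [ 0.57  0.26 -1.   -0.42 -0.66  0.6 ] goal [0.5322 0.2083 0.082 ]
shift cm [ 0.06 -0.76  0.17] turn deg [0.1 0.1 0. ] clock 5.2667
```

View pics/w5.png

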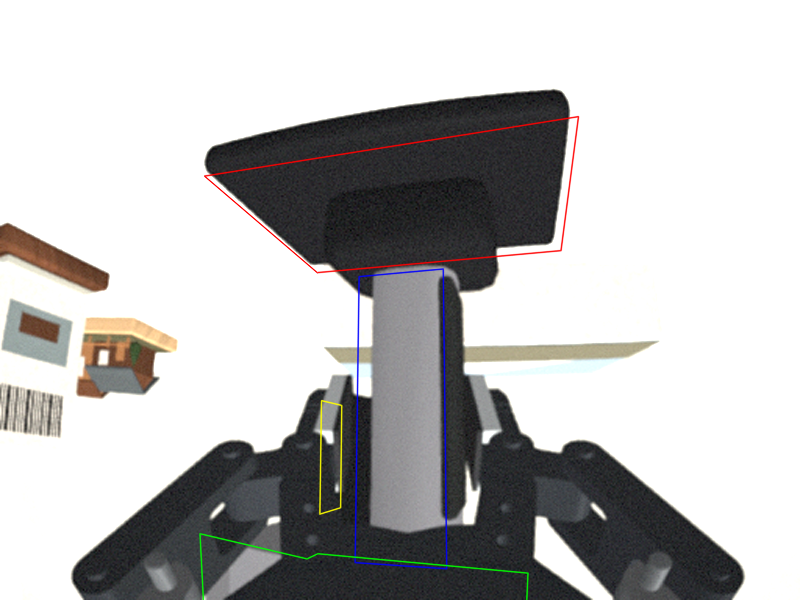

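>>> send_rows(
  newtons=45,
  series=[0,0,0,0,0,0,0.3,0,0,0,0,0,0,0.3,0,0,0,0,0,0,0.3],
)

```text
clock: 5.57
tcp_pos: [0.5333, 0.216, 0.0836]
orientation: [0.45, 0.129, 0.881, -0.065]
wrist_force: [-15.6, 1.2, 12.6]
finger_gap: 0.037
```

>>> send_rows(
  newtons=20,
  series=[0,0,0,0,0,0,1,0,0,0,0,0,0,1,0,0,0,0,0,0,1,0,0,0,0,0,0,1,0,-0.5,0,0,0,0,1,0,-0.5,-2,0,0,0,1,0,-0.5,-5,0,0,0,1,0,-0.5,-8,0,0,0,1,0,-0.5,-10,0,0,0,1,0,-0.5,-10,0,0,0,1],
)

```text
clock: 6.4
tcp_pos: [0.4545, 0.2352, 0.1436]
orientation: [0.451, 0.13, 0.881, -0.064]
wrist_force: [0.5, -0.7, -1.1]
finger_gap: 0.0856
```

```bash
python3 look.py pics/w6.png
python3 - <<'E'
from ik import *
# boat viewing pose: tool down above boat, tool y along boat y
s=get_state()
CR=(.509,-.148,np.radians(87.7))
z=np.array([0,0,-1.])
for sg in (1,-1):
    y=sg*np.array([-np.sin(CR[2]),np.cos(CR[2]),0]); M=np.c_[np.cross(y,z),y,z]
    for h in (.3,.15,.045): 
        p=np.r_[place(*CR,[-.008,0,0])[0][:2],h]; q,e,a=IK(p,M,s["joint_pos"],6); print(sg,h,q.round(2),round(e,1),round(a,1))
    delta(np.r_[p[:2],.3],M)
E
```

```text
now [0.4545 0.2352 0.1436] joints [ 0.73  0.04 -0.97 -0.07 -0.76  0.76] goal [0.5322 0.2083 0.082 ]
shift cm [ 0.18 -0.38 10.27] turn deg [ 0.3  0.2 -0.1] clock 6.4
1 0.3 [-0.45  0.22  0.09  1.44  0.   -1.98] 0.0 0.0
1 0.15 [-0.45  0.27 -0.22  1.08  0.   -1.98] 0.0 0.0
1 0.045 [-0.45  0.36 -0.37  0.84  0.   -1.98] 0.0 0.0
now [0.4555 0.2353 0.143 ] joints [ 0.73  0.04 -0.97 -0.08 -0.76  0.76] goal [ 0.5087 -0.156   0.3   ]
shift cm [-22.38 -35.9    3.93] turn deg [-48.7  38.1 -95.6] clock 6.45
-1 0.3 [-0.45  0.22  0.09  1.44  0.    1.16] 0.0 0.0
-1 0.15 [-0.45  0.27 -0.22  1.08  0.    1.16] 0.0 0.0
-1 0.045 [-0.45  0.36 -0.37  0.84 -0.    1.16] 0.0 0.0
now [0.4555 0.2353 0.143 ] joints [ 0.73  0.04 -0.97 -0.08 -0.76  0.76] goal [ 0.5087 -0.156   0.3   ]
shift cm [-22.38 -35.9    3.93] turn deg [35.8 45.7 69.5] clock 6.45
```

View pics/w6.png

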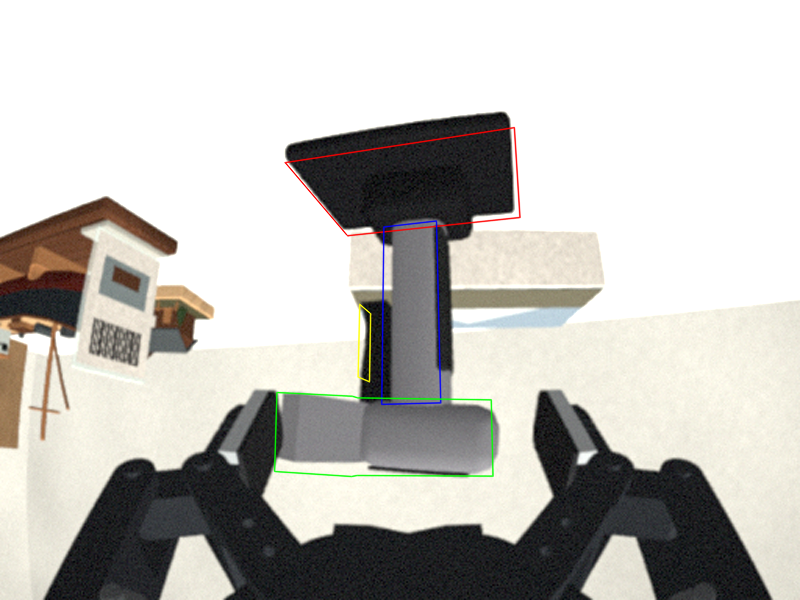

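```bash
cat >> h.py <<'E'
CR=(.509,-.148,np.radians(87.7))
def down(h):
    y=np.array([np.cos(h),np.sin(h),0]); z=np.array([0,0,-1.]); return np.c_[np.cross(y,z),y,z]
E
python3 - <<'E'
from ik import *
from scipy.spatial.transform import Slerp
s=get_state(); p=np.array([.42,.12,.32]); M=down(np.radians(120)); A=rot(s["orientation"]); q=s["joint_pos"]
delta(p,M)
for t in (.25,.5,.75,1):
    Mi=Slerp([0,1],R.concatenate([A,R.from_matrix(M)]))(t).as_matrix(); q,e,a=IK(s["tcp_pos"]*(1-t)+p*t,Mi,q,1); print(t,q.round(2),round(e,1),round(a,1))
E
```

```text
now [0.4555 0.2353 0.143 ] joints [ 0.73  0.04 -0.97 -0.08 -0.76  0.76] goal [0.42 0.12 0.32]
shift cm [-14.33 -11.99 -10.47] turn deg [-21.8  51.2 -43.1] clock 6.45
0.25 [ 0.53 -0.18 -0.86  0.31 -0.44  0.46] 0.0 0.0
0.5 [ 0.33 -0.22 -0.64  0.71 -0.18  0.15] 0.0 0.0
0.75 [ 0.18 -0.13 -0.37  1.09 -0.04 -0.16] 0.0 0.0
1 [ 0.09  0.03 -0.08  1.46  0.   -0.43] 0.0 0.0
```

>>> send_rows(
  series=[-1.4,-1.2,-1,-2.2,5.1,-4.3,1,-2.9,-2.4,-2.1,-4.4,10.2,-8.6,1,-4.3,-3.6,-3.1,-6.5,15.4,-12.9,1,-5.7,-4.8,-4.2,-8.7,20.5,-17.2,1,-7.2,-6,-5.2,-10.9,25.6,-21.5,1,-8.6,-7.2,-6.3,-13.1,30.7,-25.9,1,-10,-8.4,-7.3,-15.3,35.8,-30.2,1,-11.5,-9.6,-8.4,-17.4,41,-34.5,1,-12.9,-10.8,-9.4,-19.6,46.1,-38.8,1,-14.3,-12,-10.5,-21.8,51.2,-43.1,1],
)

```text
clock: 7.28
tcp_pos: [0.4214, 0.1177, 0.3193]
orientation: [-0.003, -0.258, 0.966, 0.0]
wrist_force: [0.2, 0.2, -1.3]
finger_gap: 0.0854
```

Run:
```python
from h import *
delta(np.r_[place(*CR,[-.008,0,0])[0][:2],.27],down(CR[2]+np.pi/2))
```

```text
now [0.4214 0.1177 0.3193] joints [ 0.09  0.04 -0.08  1.46  0.   -0.43] goal [ 0.5087 -0.156   0.27  ]
shift cm [  6.07 -28.09   4.9 ] turn deg [  0.2  -0.2 -57.8] clock 7.2833
```

>>> send_rows(
  series=[1,-4,0.5,0,0,-7,1,2,-8,1,0,0,-14,1,3,-12,2,0,0,-21,1,4,-16,3,0,0,-28,1,5,-20,4,0,0,-35,1,5.5,-24,4.5,0,0,-42,1,6,-28,5,0,0,-49,1,6,-28,5,0,0,-56,1,6,-28,5,0,0,-58,1,6,-28,5,0,0,-58,1],
)

```text
clock: 8.12
tcp_pos: [0.5075, -0.1566, 0.2662]
orientation: [-0.002, -0.693, 0.721, 0.002]
wrist_force: [0.2, 0.4, -0.6]
finger_gap: 0.0854
```

```bash
cat > lookb.py <<'E'
from h import *
import sys,pickle
s=get_state(); print(s["tcp_pos"].round(4),s["joint_pos"].round(2))
ci=camera_info("wrist"); im=read_camera("wrist"); pickle.dump((ci,im),open("b.pkl","wb"))
for l in ["boat","cradle"]:
    for d in silhouettes("wrist",l)[:1]: print(l,round(d["p"],2),d["box"]); np.save("b_"+l,d["pixels"])
v=cv2.resize(im,(800,600),interpolation=cv2.INTER_CUBIC); v=np.clip(v*1.6,0,255).astype(np.uint8)
def poly(P,c): cv2.polylines(v,[np.int32(proj(ci,place(*CR,P),True)*800/512*8)],True,c,1,cv2.LINE_AA,3)
def rect(x0,x1,w,z): return np.array([[x0,-w,z],[x1,-w,z],[x1,w,z],[x0,w,z]])
poly(rect(-.15,.15,.045,.018),(0,0,255)); poly(rect(-.066,.048,.025,.078),(0,255,0)); poly(rect(-.094,-.052,.015,.107),(255,0,0))
poly(rect(.045,.055,.031,.046),(255,0,255)); poly(rect(-.055,-.045,.031,.046),(255,0,255)); poly([[.066,0,.078],[.066,0,.182]],(0,255,255))
cv2.imwrite(sys.argv[1],v)
E
python3 lookb.py pics/b1.png
```

```text
[ 0.5075 -0.1566  0.2662] [-0.45  0.22  0.01  1.36 -0.   -1.98]
boat 0.68 [234.8, 59.0, 48.6, 214.8]
cradle 0.57 [225.1, 52.8, 69.7, 249.8]
```

View pics/b1.png

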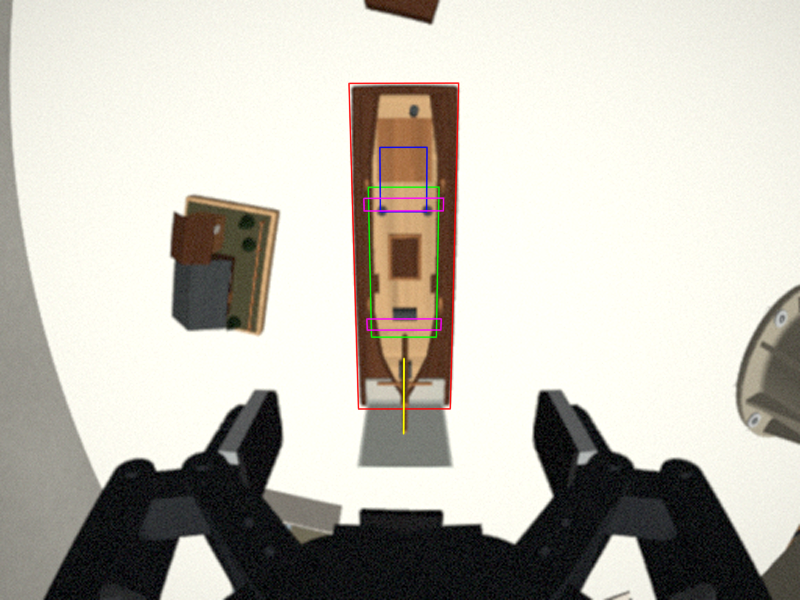

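Run:
```python
from h import *
import pickle
ci,_=pickle.load(open("b.pkl","rb"))
Ri=R.from_euler("z",-CR[2])
def L(u,z): return (Ri.apply(unproj(ci,np.array(u)*.64,z,True)-[CR[0],CR[1],0])*1000).round(1)
print("ears",L([[367,185],[441,185],[368,303],[441,303]],.046))
print("roof",L([[380,118],[430,118],[380,182],[430,182]],.107))
print("hatch",L([[389,235],[419,235],[389,279],[419,279]],.085))
print("hull sides",L([[371,240],[438,240],[375,200],[437,200]],.078))
print("board",L([[351,86],[458,86],[360,405],[450,405]],.018))
```

```text
ears [[-65.1 -28.1  46. ]
 [-65.   29.2  46. ]
 [ 31.3 -29.3  46. ]
 [ 31.4  30.9  46. ]]
roof [[-112.8  -14.5  107. ]
 [-112.8   17.1  107. ]
 [ -71.2  -14.8  107. ]
 [ -71.2   17.4  107. ]]
hatch [[-32.3 -10.   85. ]
 [-32.3  11.1  85. ]
 [ -0.1 -10.3  85. ]
 [ -0.   11.3  85. ]]
hull sides [[-27.4 -23.3  78. ]
 [-27.4  25.1  78. ]
 [-56.5 -20.   78. ]
 [-56.5  24.   78. ]]
board [[-147.2  -43.    18. ]
 [-147.2   44.9   18. ]
 [ 145.8  -42.9   18. ]
 [ 146.    45.    18. ]]
```

```bash
sed -i 's/^CR=.*/CR=(.507,-.1655,np.radians(87.7))/' h.py
python3 - <<'E'
from ik import *
p=np.r_[place(*CR,[-.008,0,0])[0][:2],.044]; M=down(CR[2]+np.pi/2); delta(p,M); print(IK(p,M,get_state()["joint_pos"],2))
E
```

```text
now [ 0.5069 -0.1538  0.2682] joints [-0.44  0.22  0.01  1.36 -0.   -1.97] goal [ 0.5067 -0.1735  0.044 ]
shift cm [ 1.94 -0.14 22.42] turn deg [ 0.2 -0.1 -0. ] clock 8.2667
(array([-4.80136013e-01,  3.70384999e-01, -3.59199783e-01,  8.41211545e-01,
       -3.97846441e-11, -2.01078977e+00]), np.float64(8.159478485730827e-08), np.float64(2.329319590760352e-08))
```

>>> send_rows(
  series=[1.8,-0.1,2,0,0,0,1,1.8,-0.1,6,0,0,0,1,1.8,-0.1,10,0,0,0,1,1.8,-0.1,14,0,0,0,1,1.8,-0.1,17,0,0,0,1,1.8,-0.1,19,0,0,0,1,1.8,-0.1,20.5,0,0,0,1,1.8,-0.1,21.5,0,0,0,1,1.8,-0.1,22.2,0,0,0,1,1.8,-0.1,22.2,0,0,0,1],
)

```text
clock: 9.1
tcp_pos: [0.5061, -0.1712, 0.0462]
orientation: [-0.002, -0.694, 0.72, 0.001]
wrist_force: [-0.0, 0.7, -0.4]
finger_gap: 0.0856
```

```bash
python3 lookb.py pics/b2.png; python3 -c "
from h import *
s=get_state();print(s['tcp_pos'],s['wrist_force'])"
```

```text
[ 0.5061 -0.1712  0.0462] [-0.47  0.37 -0.36  0.85 -0.   -2.01]
boat 0.74 [189.3, 25.1, 136.9, 314.6]
cradle 0.75 [182.5, 25.7, 152.0, 317.9]
[ 0.50744221 -0.17221763  0.04818946] [-0.19161499  0.50110786  0.14261012]
```

View pics/b2.png

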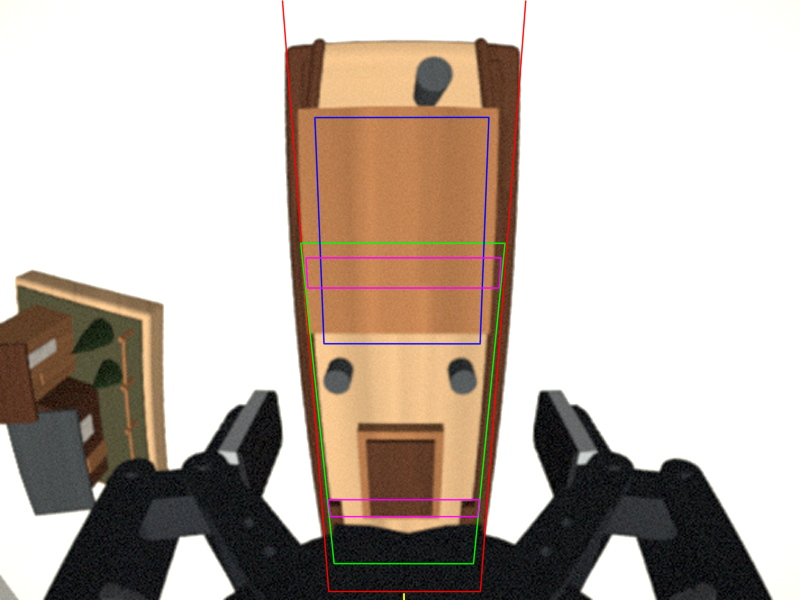

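>>> send_rows(
  newtons=50,
  series=[0.1,-0.1,0.3,0,0,0,0.8,0.1,-0.1,0.3,0,0,0,0.65,0.1,-0.1,0.3,0,0,0,0.6,0.1,-0.1,0.3,0,0,0,0.55,0.1,-0.1,0.3,0,0,0,0.45,0.1,-0.1,0.3,0,0,0,0.4,0.1,-0.1,0.3,0,0,0,0.4,0.1,-0.1,0.3,0,0,0,0.4],
)

```text
clock: 9.92
tcp_pos: [0.508, -0.1733, 0.0447]
orientation: [-0.001, -0.694, 0.72, -0.0]
wrist_force: [-0.0, -0.3, 5.9]
finger_gap: 0.0494
```

Gripped (gap 49.4 mm). Lift gently by 10.5 cm.

>>> send_rows(
  series=[0,0,-0.5,0,0,0,0.4,0,0,-1.2,0,0,0,0.4,0,0,-2.2,0,0,0,0.4,0,0,-3.5,0,0,0,0.4,0,0,-5,0,0,0,0.4,0,0,-6.5,0,0,0,0.4,0,0,-8,0,0,0,0.4,0,0,-9.3,0,0,0,0.4,0,0,-10.2,0,0,0,0.4,0,0,-10.5,0,0,0,0.4],
)

```text
clock: 10.75
tcp_pos: [0.5085, -0.1732, 0.151]
orientation: [-0.001, -0.694, 0.72, -0.001]
wrist_force: [0.3, -0.7, -3.4]
finger_gap: 0.049
```

>>> send_rows(
  series=[0,0,0,0,0,0,0.4,0,0,0,0,0,0,0.4,0,0,0,0,0,0,0.4,0,0,0,0,0,0,0.4,0,0,0,0,0,0,0.4,0,0,0,0,0,0,0.4],
)

```text
clock: 11.25
tcp_pos: [0.5075, -0.1727, 0.1485]
orientation: [-0.002, -0.694, 0.72, 0.001]
wrist_force: [-0.7, -0.6, -3.8]
finger_gap: 0.0493
```

```bash
python3 lookb.py pics/b3.png
python3 - <<'E'
from h import *
s=get_state();print(s['tcp_pos'],s['wrist_force'],s['ft_torque'],s['finger_gap'],s["clock"])
im=read_camera("scene"); a=cv2.resize(im[110:260,90:390],(800,400),interpolation=cv2.INTER_CUBIC)
w=cv2.resize(cv2.imread("pics/b3.png"),(267,200)); a[:200,533:]=w
cv2.imwrite("pics/s3.png",np.clip(a*1.3,0,255).astype(np.uint8))
E
```

```text
[ 0.5075 -0.1727  0.1485] [-0.48  0.28 -0.21  1.09 -0.   -2.01]
boat 0.65 [192.5, 30.3, 135.5, 308.1]
[ 0.50771867 -0.17282734  0.14883479] [-0.55999482  0.13747759 -3.17687697] [ 0.02586098  0.01351285 -0.00202171] 0.04899491787582663 11.4
```

View pics/s3.png

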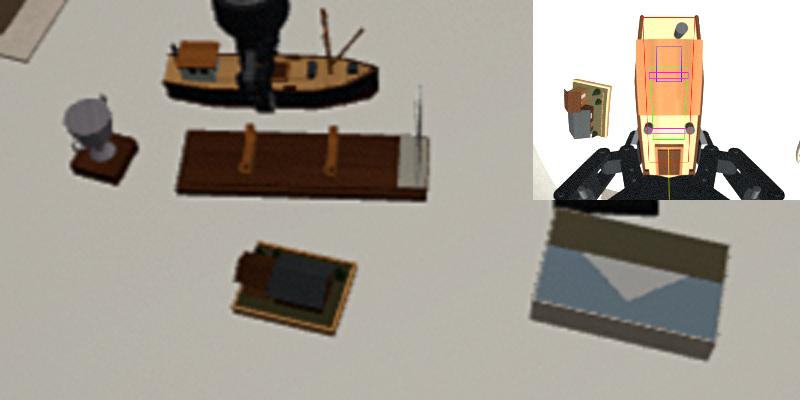

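```bash
python3 -c "
from workcell import *
s=get_state();print(s['qvel'].round(4),s['finger_gap']);print(hand_in())"
```

```text
[ 0.0005 -0.0016  0.0006  0.0008 -0.0011  0.0003] 0.048972095794325196
the job is handed in; nothing more can be done
None
```

I squeezed the scanner's trigger to its stop and let it go. Then I lifted the boat about 10.4 cm above its seat, and I handed the job in at about 11.4 s while still holding it. `hand_in()` gives no verdict, so what follows rests on my own measurements and pictures.

- **Trigger:** at full squeeze the finger opening was 37.0 mm and barely changed when I raised the grip from 30 to 45 N. I could not read the joint angle itself. The picture after release showed the trigger back out.
- **Boat:** before hand-in the finger opening was steady at about 49 mm with a 50 N grip, and the wrist carried about 3.2–3.8 N, consistent with the boat hanging free. The joints were at rest. The scene picture showed it level and clear above the empty cradle.
- **Bystanders:** the cottage and trophy, and the part of the kit box in view, looked unmoved in that last picture. I did not measure their positions again.

Some things went wrong along the way:

- **Approach tilt:** the first approach, tilted 60°, ran into joint 3's limit. I used 54° with 14° of sideways turn instead.
- **First squeeze:** it was about 6 mm off centre, so I corrected it before the full squeeze.
- **Cradle position:** my first estimate was about 17 mm off along the board, because the board is not centred on the cradle's origin. The wrist view corrected this before the grasp.

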